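Clamp a circuit board in its test fixture

ROBOT

A 7-joint arm with a two-finger parallel gripper is mounted at the origin on the work surface. World frame = base frame: x ahead of the robot, y to its left, z up, the work surface at z = 0. Lengths are in m, angles in rad, forces in N, time in s.
With the tool pointing down it reaches from about 0.4 to 0.85 m from the base axis. Payload 10.4 kg.
Tool frame: the origin (TCP) lies between the finger pads; the fingertips stand 8 mm ahead of it and the grasp point (between the pads) lies 11 mm behind it; z points along the fingers, y is the line along which they close (so a half turn about z gives the same grasp; the last joint's range is limited). The gripper opens to 85 mm and grips with 20 to 120 N. Pads are 22 mm wide; open, the fingers measure 114 mm over their backs; the gripper's body (76 mm by 85 mm) begins 54 mm behind the grasp point. The pads swing forward as they close: fully open they stand 13 mm farther back than shut.
Start: joints at [-1.248, 0.332, -0.065, 1.46, 0.022, 1.35, -0.088], TCP at [0.212, 0.588, 0.239] pointing down, gripper open.
Joint ranges: [-2.6, 2.6], [-0.5, 2.12], [-1.47, 1.34], [0.16, 2.42], [-1.27, 4.41], [0.06, 2.06], [-2.6, 2.6]. Speed limits (rad/s): [2.22, 2.22, 2.79, 2.79, 3.14, 3.14, 3.14].

INTERFACE

Orientations are given as a rotation vector (axis times angle).
In Python, from plant import robot, imaging gives the robot as it stands.
- The arm moves only by the tool jog_arm, never from a script. Its argument "series" is a list of rows, each a list of 7 numbers: the closure in counts, from 0 (fully open) to 255 (shut), then the shift along the world's x, y, z in mm, then the turn, a rotation vector about the world's x, y, z in rad. In form: [[jaw, x, y, z, rx, ry, rz], ...]. A call has 1 to 20 rows; each row is the pose to reach, as a shift and turn from the pose commanded when the call began; what a row does not reach only later rows make up. A row lasts 1/10 s, in which the tool goes at most 50 mm and 8.59 degrees, less where a joint would pass 70% of its speed; a pose out of reach is approached as far as the arm can. A call with a gripper value outside its range is refused whole. The fingers move at their own pace and stop on an object; "force" is the grip in N (left out, the last holds). Time passes only in rows, so rows that repeat a pose let the fingers close. It gives the time, the measured TCP pose, the force, the opening and the grip force at its end, in the units of the state.
- robot.get_state(): the state, without advancing time (a new reading comes with each control period).
- imaging.capture(name): name is "scene" or "top" or "wrist"; returns (picture, depth): 384x512x3 uint8, red, green, blue; 384x512 float32, m along the optical axis (not along the pixel's ray), 0 where there is no reading.
- imaging.camera_params(name): a dict with "fx", "fy", "cx", "cy" (pixels), "dist" ([k1, k2, p1, p2, k3] as OpenCV has them; the pictures are not rectified), "origin" and "orientation" of the camera in the world; the wrist camera has in their place "T_tool_cam" (4x4, takes a point from camera to tool coordinates, whose origin is the TCP and whose axes are the flange's). Camera axes: x right, y up, looking along -z (the intrinsics and any distortion apply to the point x, -y, -z); pixel columns grow to the right and rows downward; lengths in m; the calibration is good to about 2 mm. A picture is of the moment at which its call begins: read the wrist's pose just before it. camera_params takes no time and is no camera call.
- robot.close_job(): hands the job in; it is judged then, once.
The state is a dict: "time_s": time; "joints": joint angles; "qd": joint speeds; "joint_torque": joint torques, N m; "position": TCP position; "eef_rot": TCP orientation; "wrist_force": force on the tool from outside, world axes, zero at the start; "moment": the same for the moment, N m; "grip_width": opening from 0.0 (shut) to 1.0 (fully open); "grip_force": force on a finger pad.
Only numpy, scipy, OpenCV 4.12 (cv2) and the standard library are available. Lean on these libraries where they do the work, as an engineer would, in place of code of your own. Each camera call takes 0.05 s, during which the arm holds its last target. There are 200 camera calls.

TASK

Clamp the circuit board in its fixture by gentle pushing with the outside of the fingers, without squeezing or lifting anything: push the steel clamp strap sideways with a finger, swinging it over the board until it rests against its stop post, and then push the upright cam lever on top of the strap fully down. Leave the board in its nest, do not move the jar, display module and screwdriver lying around, and back away at the end.

Things in the scene. Friction and masses are not known exactly. Their poses are not given: they have to be found in the camera images.
- fixture: Fixed aluminium base plate 130 x 200 x 12 mm. Origin: centre of its underside; z up. A steel pivot post (28 mm across) stands at local x 0, y +80 mm. A steel stop post (16 x 20 mm, top 86 mm above the bench) stands at local x +19.5, y -76 mm. The board's nest (four guides, tops 24 mm above the bench) is centred at local x 0, y +10 mm.
- strap (a joint): Swing of the clamp strap about the vertical pivot post, rad: 0 is fully swung out (the strap then points along local (-0.946, +0.323) of the fixture, out beyond the -x side), growing counter-clockwise seen from above to 1.9, where the strap lies across the board along the fixture's -y, against the stop post. It starts between 0 and 0.6, turns with a friction of about 0.12 N m and stays where it is left.
- strap_pivot (a point): Point on the strap's pivot axis at the height of the strap's top face (80 mm above the bench). A bolt head stands 6 mm above it.
- strap_end (a point): Middle of the end edge of the strap's top face, 160 mm from the pivot axis. The strap is a flat steel bar 20 mm wide and 14 mm tall, underside 66 mm and top 80 mm above the bench; it is free to be pushed on its side faces, best near this end, beyond the board: the arc that the end runs along passes over nothing higher than 24 mm until the stop post, which stands on the far side of the strap. The strap's local x axis (this point's x axis) points from the pivot to this end.
- lever (a joint): Cam lever on top of the strap, rad: 0 is upright, growing to 1.45 when it is fully down, lying along the strap with its tip towards the pivot post. It starts between 0 and 0.25, needs about 3 to 4 N at the tip, and stays where it is left. Going down, it drives a rubber pad under the strap onto the board's heat sink.
- lever_pivot (a point): Hinge axis of the cam lever, on the strap's centre line 70 mm from the strap's pivot axis, 92 mm above the bench. The axis is level and across the strap; the cheeks on each side end 98 mm above the bench and are 25 mm wide over all.
- lever_tip (a point): End of the cam lever, 65 mm from its hinge axis (about 157 mm above the bench when upright, 100 mm when down). The lever is a bar 8 mm thick and 14 mm wide with a round black end 18 mm thick.
- pad: Round rubber pad 18 mm across under the strap, below the lever hinge; origin at the centre of its underside. About 5.5 mm above the heat sink while the lever is up; pressed on it when the lever is down.
- board: Loose green circuit board 90 x 70 x 3 mm with a black finned heat sink 52 x 46 mm in its middle (top 46 mm above the bench), resting in the nest of the fixture. Origin: centre of its underside, 18 mm above the bench. Not to be lifted.
- jar: Bystander: clear plastic jar, 48 mm across, 60 mm tall; origin at the centre of its underside.
- display: Bystander: display module, 36 x 80 x 15 mm, lying flat; origin at the centre of its underside.
- screwdriver: Bystander: screwdriver about 150 mm long lying on the bench beyond the fixture, roughly parallel to its long side; origin near its middle.

How it is judged:
By the outcome, as a careful person would: the job done as asked, in the order asked, and still so for the second after the job is handed in, with the robot touching nothing.
It also fails if it takes over 48 s, if anything falls off the work surface, if the arm or the gripper's body presses on something with over 40 N, if the wrist force passes 120 N, or if a joint passes its speed limit or range.

## Working session

There is one attempt and no reset: what is moved stays moved. The work goes in short steps, Python scripts to look and compute and a tool call to move; the robot and the scene stay as the last step left them, time stands still between calls to the robot, and variables do not carry over. Pictures are saved under pics/ and viewed, at most 10 in all, crops included, and the job is handed in when it is done.

Besides the shell and the picture viewer there is one more tool, called after "Call:" by a JSON object that holds its "api" and its "payload". jog_arm: Moves the arm, as the interface text tells. Its arguments: {"type":"object","properties":{"series":{"type":"array","items":{"type":"array","items":{"type":"number"}}},"force":{"type":"number"}},"required":["series"]}

```bash
mkdir -p pics; cat > h.py <<'E'
import numpy as np, cv2
from scipy.spatial.transform import Rotation as R
from plant import robot, imaging
def cap(name):
    st=robot.get_state(); p,d=imaging.capture(name); c=imaging.camera_params(name)
    K=np.array([[c['fx'],0,c['cx']],[0,c['fy'],c['cy']],[0,0,1]]); D=np.array(c['dist'],float)
    if 'origin' in c:
        o=np.array(c['orientation'],float); Rm=o if o.shape==(3,3) else (R.from_rotvec(o) if o.size==3 else R.from_quat(o)).as_matrix()
        t=np.array(c['origin'])
    else:
        T=np.array(c['T_tool_cam']); Rt=R.from_rotvec(st['eef_rot']).as_matrix()
        Rm=Rt@T[:3,:3]; t=Rt@T[:3,3]+np.array(st['position'])
    return p,d,K,D,Rm,t
def cloud(d,K,D,Rm,t):
    v,u=np.mgrid[0:d.shape[0],0:d.shape[1]]
    q=cv2.undistortPoints(np.stack([u,v],-1).reshape(-1,1,2).astype(np.float32),K,D).reshape(-1,2)
    z=d.reshape(-1,1); P=np.hstack([q[:,:1]*z,-q[:,1:]*z,-z])@Rm.T+t
    P[z[:,0]<=0]=np.nan
    return P.reshape(*d.shape,3)
E
python3 - <<'E'
from h import *
for n in ('top','scene'):
    r=cap(n); P=cloud(*r[1:]); np.savez(n+'.npz',p=r[0],P=P)
    cv2.imwrite(f'pics/{n}0.png',r[0][:,:,::-1]); print(n,r[5],imaging.camera_params(n)['orientation'],np.nanmean(r[1]>0))
print(robot.get_state())
E
```

```text
top [0.41051001 0.07838013 1.05648746] [ 0.13325832 -0.14349171 -1.54301447] 0.9957122802734375
scene [ 1.1362232  -0.35862019  0.58296053] [0.89381242 0.44285061 0.83046266] 0.9958750406901041
{'time_s': 0.1, 'joints': array([-1.24757513,  0.33280718, -0.06468797,  1.46083789,  0.02161853,
        1.34990055, -0.0884994 ]), 'qd': array([ 0.00072315, -0.00104689,  0.00185939, -0.00234877, -0.00034026,
        0.00014948,  0.00014678]), 'joint_torque': array([ 1.43445784e-03, -6.26738977e+01,  4.92781238e-02, -3.92431068e+01,
        1.63814082e-02,  6.84077677e-03, -4.13120051e-05]), 'position': array([0.21176287, 0.58769496, 0.23860568]), 'eef_rot': array([-5.40469127e-01, -3.09461164e+00,  1.96240889e-03]), 'wrist_force': array([0.47394723, 0.24544175, 0.61304054]), 'moment': array([-0.00259838, -0.05221885,  0.00614996]), 'grip_force': 0.0, 'grip_width': 1.0016395353458838}
```

View pics/top0.png

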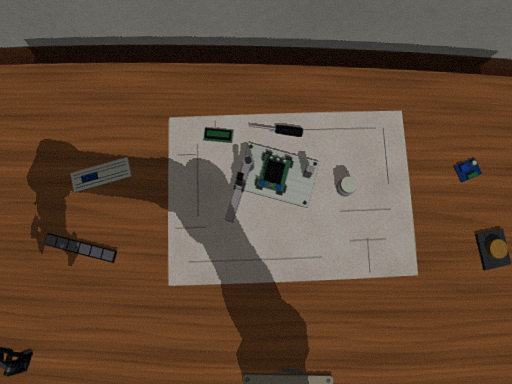

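View pics/scene0.png

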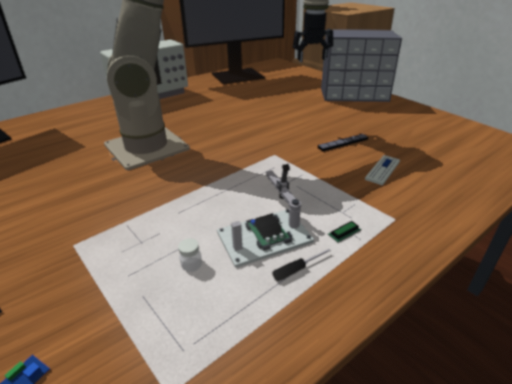

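```bash
python3 - <<'E'
from h import *
z=np.load('top.npz'); P=z['P']; 
# height map of the workspace in 1 cm-ish list of clusters by height
Z=P[:,:,2]
for lo,hi in((.008,.016),(.072,.084),(.084,.09),(.09,.17)):
    m=((Z>lo)&(Z<hi)&(P[:,:,1]<.45)&(P[:,:,0]>.2)).astype(np.uint8)
    n,l,s,c=cv2.connectedComponentsWithStats(m)
    for i in range(1,n):
        if s[i,4]>=25:
            q=P[l==i]; print(lo,hi,'bbox',s[i],'xyz',q.mean(0).round(4), 'rect',cv2.minAreaRect((q[:,:2]*1000).astype(np.float32)))
E
```

```text
0.008 0.016 bbox [248 124  27   6  47] xyz [0.7634 0.086  0.0138] rect ((763.171142578125, 82.84051513671875), (72.44002532958984, 7.713009834289551), 84.72807312011719)
0.008 0.016 bbox [205 128  27  13 227] xyz [0.74   0.2    0.0133] rect ((740.7197265625, 200.17127990722656), (72.83466339111328, 27.534135818481445), 85.91213989257812)
0.008 0.016 bbox [ 244  143   75   65 1965] xyz [0.627  0.0227 0.0116] rect ((631.65966796875, 37.24683380126953), (199.98605346679688, 130.73341369628906), 75.9833984375)
0.008 0.016 bbox [125 159   6  18  37] xyz [0.6373 0.4438 0.0101] rect ((640.1705932617188, 446.5283203125), (48.12055206298828, 13.091856002807617), 16.84880256652832)
0.008 0.016 bbox [467 171  12   8  29] xyz [ 0.6443 -0.5065  0.0133] rect ((646.8905029296875, -510.8900146484375), (13.560579299926758, 40.63983154296875), 25.96002769470215)
0.008 0.016 bbox [476 229  35  41 651] xyz [ 0.4379 -0.5539  0.0117] rect ((439.6345520019531, -559.5278930664062), (100.76285552978516, 83.84690856933594), 10.547415733337402)
0.072 0.084 bbox [240 155  13  28 159] xyz [0.6318 0.1187 0.0795] rect ((629.7457885742188, 118.26994323730469), (26.341928482055664, 71.60536193847656), 81.85807800292969)
0.072 0.084 bbox [226 189  16  33 267] xyz [0.5374 0.1469 0.0792] rect ((537.4596557617188, 147.2239990234375), (21.321632385253906, 82.05583190917969), 75.76598358154297)
0.084 0.09 bbox [244 157   7   7  35] xyz [0.6502 0.1154 0.0859] rect ((650.3519897460938, 115.48439025878906), (15.84201431274414, 15.170609474182129), 2.4150092601776123)
0.084 0.09 bbox [306 165   8   8  36] xyz [ 0.6317 -0.0411  0.086 ] rect ((632.2294921875, -40.509552001953125), (18.09206771850586, 15.575406074523926), 76.40143585205078)
0.09 0.17 bbox [233 172  12  20 145] xyz [0.5873 0.1323 0.1207] rect ((589.014404296875, 132.52442932128906), (27.84724235534668, 32.737709045410156), 74.9368667602539)
```

The top view shows the fixture near pixel (280,175), the strap running from the pivot at (248,160) to its end at (231,220), and the stop post at (309,168). The scene view shows the lever upright on the strap near (285,175), with the arm well clear of it. In world mm:

- **Fixture:** centre (631.7, 37.2), yaw about -14°.
- **Pivot:** (650.5, 115.3).
- **Strap:** heading about 164.2°, which is 0.30 rad of swing. The stop is at 256°.

I'll shut the gripper and go to the +y side of the strap end.

Call:
{"api": "jog_arm", "payload": {"series": [[255,15,-18,0,0,0,0.01],[255,40,-48,0,0,0,0.03],[255,70,-84,0,0,0,0.05],[255,100,-120,0,0,0,0.07],[255,130,-156,0,0,0,0.07],[255,160,-192,0,0,0,0.07],[255,190,-228,0,0,0,0.07],[255,220,-264,0,0,0,0.07],[255,250,-300,0,0,0,0.07],[255,275,-330,0,0,0,0.07],[255,295,-354,0,0,0,0.07],[255,306,-368,0,0,0,0.07],[255,310,-373,0,0,0,0.07],[255,310,-373,-20,0,0,0.07],[255,310,-373,-40,0,0,0.07],[255,310,-373,-60,0,0,0.07],[255,310,-373,-70,0,0,0.07],[255,310,-373,-70,0,0,0.07]]}}

```text
time_s: 1.9
position: [0.5207, 0.2154, 0.168]
eef_rot: [-0.43, -3.11, 0.002]
wrist_force: [-0.4, 0.5, 0.5]
grip_width: 0.003
grip_force: 0.0
```

```bash
python3 - <<'E'
from h import *
r=cap('scene'); P=cloud(*r[1:]); c=r[0][120:280,200:420,::-1]; cv2.imwrite('pics/s1.png',cv2.resize(c,None,fx=3,fy=3))
m=(abs(P[...,0]-.521)<.04)&(abs(P[...,1]-.215)<.04)&(P[...,2]>.1)
q=P[m]; print('tip z pct',np.percentile(q[:,2],[0,1,3,10]).round(4)); s=q[q[:,2]<.185]; print(s.min(0),s.max(0))
r=cap('top'); P=cloud(*r[1:]); Z=P[...,2]
for lo,hi in((.076,.083),(.084,.09),(.14,.17)):
    m=(Z>lo)&(Z<hi)&(P[...,0]>.45)&(P[...,0]<.7)&(P[...,1]<.185)&(P[...,1]>.08); q=P[m]*1000
    print(lo,len(q),q.mean(0).round(1),q.min(0).round(1),q.max(0).round(1))
    if lo==.076:
        q=q[q[:,0]<570]; vx=cv2.fitLine(q[:,:2].astype(np.float32),cv2.DIST_HUBER,0,.01,.01).ravel(); print(vx,np.degrees(np.arctan2(vx[1],vx[0])))
E
```

```text
tip z pct [0.1601 0.1726 0.1872 0.2187]
[0.51083729 0.19805629 0.16009553] [0.53358223 0.22485009 0.1849874 ]
0.076 394 [572.6 136.5  79.4] [496.8 102.9  76.1] [664.7 163.6  83. ]
[ 9.5934230e-01 -2.8224528e-01  5.3353931e+02  1.4790309e+02] -16.394255
0.084 39 [640.  117.4  86.1] [566.2 107.9  84. ] [658.6 145.5  89.5]
0.14 49 [595.5 129.9 152.1] [587.2 121.7 142.2] [605.6 137.3 158. ]
```

View pics/s1.png

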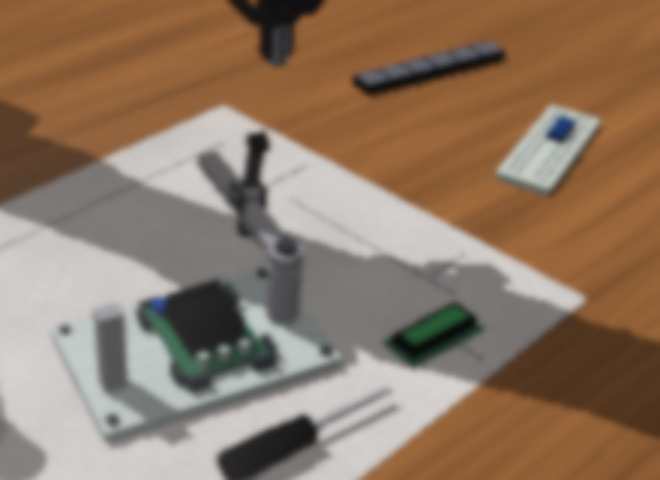

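The crop shows the shut fingers at (275,45), the strap end at (210,160), and the lever leaning slightly towards the pivot, with its tip at (257,140). The fingertips measure 8 mm below the TCP, as specified. Next I'll work out the arc.

```bash
python3 - <<'E'
import numpy as np
def row(phi,off=25,z=66,r=145):
    a=np.radians(phi);u=np.array([np.cos(a),np.sin(a)]);t=np.array([-u[1],u[0]])
    return np.r_[np.array([650.5,115.3])+r*u-off*t-[521.8,214.7],z-168.6,a-np.radians(164.2)]
for p in [164.2-8]+list(range(160,257,4)): print(p,*[round(v) for v in row(p)[:3]],round(row(p)[3],2))
E
```

```text
156.2 6 -18 -103 -0.14
160 1 -26 -103 -0.07
164 -4 -35 -103 -0.0
168 -8 -45 -103 0.07
172 -11 -54 -103 0.14
176 -14 -64 -103 0.21
180 -16 -74 -103 0.28
184 -18 -85 -103 0.35
188 -18 -95 -103 0.42
192 -18 -105 -103 0.49
196 -18 -115 -103 0.56
200 -16 -126 -103 0.62
204 -14 -136 -103 0.69
208 -11 -145 -103 0.76
212 -8 -155 -103 0.83
216 -3 -164 -103 0.9
220 2 -173 -103 0.97
224 7 -182 -103 1.04
228 13 -190 -103 1.11
232 20 -198 -103 1.18
236 27 -206 -103 1.25
240 35 -212 -103 1.32
244 43 -219 -103 1.39
248 51 -224 -103 1.46
252 60 -230 -103 1.53
256 69 -234 -103 1.6
```

Call:
{"api": "jog_arm", "payload": {"series": [[255,0,0,-30,0,0,0],[255,0,0,-65,0,0,0],[255,0,0,-92,0,0,0],[255,0,0,-103,0,0,0],[255,1,-10,-103,0,0,0],[255,1,-19,-103,0,0,0],[255,0,-27,-103,0,0,0],[255,-2,-32,-103,0,0,0],[255,-5,-38,-103,0,0,0.02],[255,-8,-45,-103,0,0,0.07],[255,-11,-54,-103,0,0,0.14],[255,-14,-64,-103,0,0,0.21],[255,-16,-74,-103,0,0,0.28],[255,-18,-85,-103,0,0,0.35],[255,-18,-95,-103,0,0,0.42],[255,-18,-105,-103,0,0,0.49],[255,-18,-112,-103,0,0,0.53],[255,-18,-115,-103,0,0,0.56]]}}

```text
time_s: 3.8
position: [0.5038, 0.0994, 0.0668]
eef_rot: [-0.448, 3.109, 0.001]
wrist_force: [0.4, 1.1, -0.1]
grip_width: -0.001
grip_force: 0.4
```

Call:
{"api": "jog_arm", "payload": {"series": [[255,1,-5,0,0,0,0.03],[255,2,-11,0,0,0,0.06],[255,4,-21,0,0,0,0.13],[255,7,-30,0,0,0,0.2],[255,10,-40,0,0,0,0.27],[255,15,-49,0,0,0,0.34],[255,20,-58,0,0,0,0.41],[255,25,-67,0,0,0,0.48],[255,31,-75,0,0,0,0.55],[255,38,-83,0,0,0,0.62],[255,45,-91,0,0,0,0.69],[255,53,-97,0,0,0,0.76],[255,61,-104,0,0,0,0.83],[255,65,-107,0,0,0,0.86],[255,69,-109,0,0,0,0.9],[255,69,-109,0,0,0,0.9]]}}

```text
time_s: 5.4
position: [0.573, -0.01, 0.0666]
eef_rot: [-1.753, 2.606, 0.001]
wrist_force: [-0.5, 0.1, -0.1]
grip_width: -0.002
grip_force: 0.0
```

```bash
python3 - <<'E'
from h import *
print(robot.get_state()['joints'].round(2))
r=cap('scene'); c=r[0][120:280,200:420,::-1]; cv2.imwrite('pics/s2.png',cv2.resize(c,None,fx=3,fy=3))
E
```

```text
[ 0.16  0.39 -0.26  1.77  0.12  0.99  2.6 ]
```

View pics/s2.png

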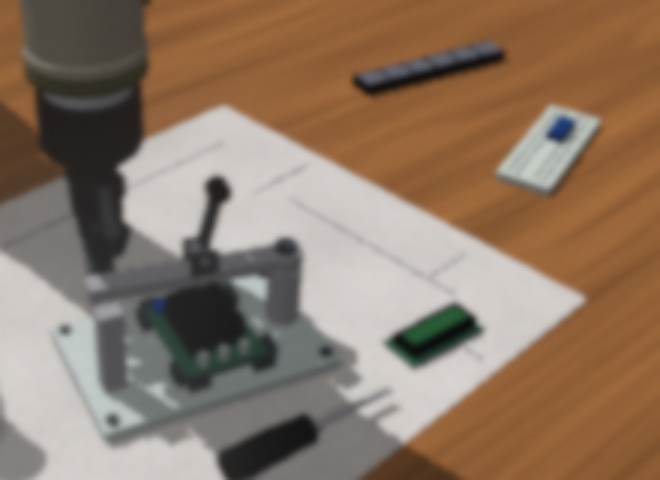

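The strap is now almost at the stop post, with its end at (95,290) beside the post at (105,320), and nothing else has moved. Joint 7 is at its range limit, so I'll turn back a little while finishing the push.

Call:
{"api": "jog_arm", "payload": {"series": [[255,0,0,0,0,0,-0.08],[255,1,-1,0,0,0,-0.16],[255,3,-2,0,0,0,-0.24],[255,6,-3,0,0,0,-0.3],[255,9,-4,0,0,0,-0.3],[255,11,-6,0,0,0,-0.3],[255,11,-6,0,0,0,-0.3]]}}

```text
time_s: 6.15
position: [0.584, -0.015, 0.0664]
eef_rot: [-1.346, 2.839, -0.0]
wrist_force: [0.1, 0.3, -0.4]
grip_width: 0.001
grip_force: 0.1
```

Call:
{"api": "jog_arm", "payload": {"series": [[255,1,0,0,0,0,0],[255,2,-1,0,0,0,0],[255,3,-1,0,0,0,0],[255,4,-1,0,0,0,0],[255,4,-1,0,0,0,0],[255,4,-1,0,0,0,0]]}}

```text
time_s: 6.75
position: [0.5879, -0.016, 0.0663]
eef_rot: [-1.344, 2.84, 0.0]
wrist_force: [-1.0, -0.3, -0.9]
grip_width: 0.002
grip_force: 0.1
```

Call:
{"api": "jog_arm", "payload": {"series": [[255,0.5,0,0,0,0,0],[255,1,0,0,0,0,0],[255,1.5,0,0,0,0,0],[255,2,0,0,0,0,0],[255,2,0,0,0,0,0],[255,2,0,0,0,0,0]]}}

```text
time_s: 7.35
position: [0.5899, -0.0159, 0.0663]
eef_rot: [-1.344, 2.839, 0.0]
wrist_force: [-1.0, 0.6, -0.4]
grip_width: 0.004
grip_force: 0.3
```

```bash
python3 - <<'E'
from h import *
r=cap('top'); P=cloud(*r[1:]); Z=P[...,2]
m=(Z>.076)&(Z<.083)&(P[...,0]>.59)&(P[...,0]<.68)&(P[...,1]<.13)&(P[...,1]>-.06); q=P[m]*1000
for y in range(-50,130,10):
    s=q[abs(q[:,1]-y)<5]; 
    if len(s): print(y,len(s),s[:,0].min().round(1),s[:,0].max().round(1))
E
```

```text
20 28 615.3 636.7
30 32 617.8 637.7
40 9 619.9 635.8
50 2 619.9 622.4
60 19 624.9 641.0
70 26 627.8 648.1
80 29 631.4 650.1
90 31 634.1 654.6
100 33 637.2 657.6
110 21 638.6 662.0
120 18 638.4 664.4
```

Call:
{"api": "jog_arm", "payload": {"series": [[255,0.5,0,0,0,0,0],[255,1,0,0,0,0,0],[255,1.5,0,0,0,0,0],[255,2,0,0,0,0,0],[255,2,0,0,0,0,0]]}}

```text
time_s: 7.9
position: [0.5919, -0.016, 0.0663]
eef_rot: [-1.344, 2.84, 0.0]
wrist_force: [-0.2, 0.1, -0.2]
grip_width: -0.002
grip_force: 0.3
```

Call:
{"api": "jog_arm", "payload": {"series": [[255,0.5,0,0,0,0,0],[255,1,0,0,0,0,0],[255,1.5,0,0,0,0,0],[255,1.5,0,0,0,0,0]]}}

```text
time_s: 8.3
position: [0.5928, -0.0161, 0.0662]
eef_rot: [1.343, -2.839, -0.001]
wrist_force: [-5.4, -1.0, 1.5]
grip_width: 0.001
grip_force: 2.4
```

Call:
{"api": "jog_arm", "payload": {"series": [[255,0.5,0,0,0,0,0],[255,1,0,0,0,0,0],[255,1,0,0,0,0,0]]}}

```text
time_s: 8.6
position: [0.593, -0.016, 0.0661]
eef_rot: [1.343, -2.837, -0.002]
wrist_force: [-9.2, -0.7, 6.0]
grip_width: -0.002
grip_force: 4.5
```

The strap is against its stop, as the force rises while the finger stays put. Next I'll back off, go up, turn so the finger backs face along the strap, and plan the lever arc.

Call:
{"api": "jog_arm", "payload": {"series": [[255,-8,2,0,0,0,0],[255,-20,5,0,0,0,0],[255,-35,8,0,0,0,0],[255,-38,9,30,0,0,0],[255,-38,9,65,0,0,0],[255,-38,9,100,0,0,-0.1],[255,-38,9,120,0,0,-0.24],[255,-38,9,128,0,0,-0.38],[255,-38,9,130,0,0,-0.52],[255,-38,9,130,0,0,-0.66],[255,-38,9,130,0,0,-0.8],[255,-38,9,130,0,0,-0.94],[255,-38,9,130,0,0,-1.06],[255,-38,9,130,0,0,-1.13],[255,-38,9,130,0,0,-1.13]]}}

```text
time_s: 10.1
position: [0.5566, -0.0066, 0.1966]
eef_rot: [0.386, 3.116, 0.001]
wrist_force: [-0.4, -0.5, 0.0]
grip_width: -0.003
grip_force: 0.0
```

```bash
cat > lev.py <<'E'
from h import *
r=cap('top'); P=cloud(*r[1:]); Z=P[...,2]; d=np.array([-.242,-.970])
m=(Z>.076)&(Z<.083)&(P[...,0]>.58)&(P[...,0]<.69)&(P[...,1]<.1)&(P[...,1]>-.06); q=P[m]*1000
v=cv2.fitLine(q[:,:2].astype(np.float32),cv2.DIST_HUBER,0,.01,.01).ravel(); a=np.degrees(np.arctan2(v[1],v[0]))%180; print('strap',a, v[2:])
m=(Z>.095)&(Z<.17)&(P[...,0]>.59)&(P[...,0]<.68)&(P[...,1]<.13)&(P[...,1]>.0); q=P[m]*1000
rr=(q[:,:2]-[650.5,115.3])@d; tt=(q[:,:2]-[650.5,115.3])@[.970,-.242]
for z in range(95,170,8):
    k=abs(q[:,2]-z)<4
    if k.any(): print('z',z,k.sum(),'r',rr[k].min().round(1),rr[k].max().round(1),'t',tt[k].mean().round(1))
E
python3 lev.py; python3 - <<'E'
import numpy as np
from plant import robot
s=robot.get_state(); p=s['position']*1000; print(p,s['eef_rot'],s['joints'].round(2),s['time_s'])
d=np.array([-.242,-.970])
def g(r,z): return np.r_[np.array([650.5,115.3])+d*r,z]-p
print('pre',g(108,148).round())
for th in np.arange(.2,1.5,.1):
    c=(70-42*np.sin(th)+4*np.cos(th),92+42*np.cos(th)+4*np.sin(th)); print(round(th,2),g(c[0]+14,c[1]+8).round(1))
E
```

```text
strap 77.19362 [638.0849    63.354256]
z 95 27 r 59.5 80.0 t -0.5
z 103 18 r 62.0 77.3 t -2.7
z 111 6 r 65.7 70.4 t -3.5
z 119 6 r 63.0 68.0 t -2.4
z 127 8 r 60.2 66.9 t -2.1
z 135 2 r 60.0 62.3 t -6.3
z 143 6 r 48.2 59.6 t -5.1
z 151 41 r 48.6 65.3 t 0.1
z 159 7 r 53.7 62.1 t -0.4
[556.52736478  -6.6607774  196.53914243] [3.81788128e-01 3.11715274e+00 5.83493892e-04] [ 0.02  0.21 -0.1   1.7   0.02  1.23  1.24] 10.15
pre [ 68.  17. -49.]
0.2 [ 74.7  44.8 -54.6]
0.3 [ 75.7  48.8 -55.2]
0.4 [ 76.7  52.8 -56.3]
0.5 [ 77.7  56.6 -57.8]
0.6 [ 78.6  60.3 -59.6]
0.7 [ 79.5  63.8 -61.8]
0.8 [ 80.3  67.  -64.4]
0.9 [ 81.   70.  -67.3]
1.0 [ 81.7  72.7 -70.5]
1.1 [ 82.3  75.  -73.9]
1.2 [ 82.8  77.  -77.6]
1.3 [ 83.2  78.7 -81.4]
1.4 [ 83.5  80.  -85.5]
```

Call:
{"api": "jog_arm", "payload": {"series": [[255,15,4,0,0,0,0],[255,40,10,0,0,0,0],[255,60,15,0,0,0,0],[255,68,17,-10,0,0,0],[255,68,17,-30,0,0,0],[255,68,17,-48,0,0,0],[255,69,22,-54,0,0,0],[255,71,30,-54,0,0,0],[255,73,38,-54,0,0,0],[255,75,45,-55,0,0,0],[255,76,49,-55,0,0,0],[255,77,53,-56,0,0,0],[255,78,57,-58,0,0,0],[255,79,60,-60,0,0,0],[255,79,64,-62,0,0,0],[255,80,67,-64,0,0,0],[255,80,67,-64,0,0,0]]}}

```text
time_s: 11.85
position: [0.6363, 0.0606, 0.1318]
eef_rot: [-0.384, -3.118, -0.0]
wrist_force: [0.7, -1.4, 0.6]
grip_width: 0.001
grip_force: 0.5
```

```bash
python3 - <<'E'
from h import *
r=cap('scene'); c=r[0][120:280,200:420,::-1]; cv2.imwrite('pics/s3.png',cv2.resize(c,None,fx=3,fy=3))
E
```

```text
(no output)
```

View pics/s3.png

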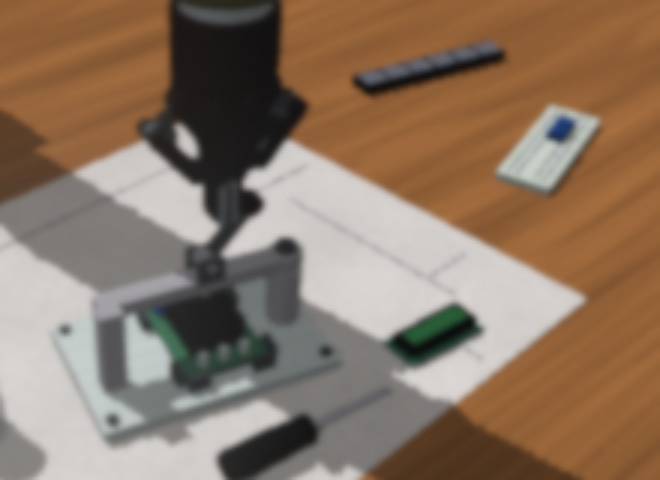

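The lever is about halfway down, with its knob at (248,203) and the fingers behind it at (228,205). The strap is still at the stop post. I'll carry on along the arc.

Call:
{"api": "jog_arm", "payload": {"series": [[255,1,3,-3,0,0,0],[255,1.5,6,-6,0,0,0],[255,2,8,-10,0,0,0],[255,3,10,-13.5,0,0,0],[255,3,11.5,-17,0,0,0],[255,3.5,13,-19.5,0,0,0],[255,3.5,13,-21,0,0,0],[255,3.5,13,-21,0,0,0]]}}

```text
time_s: 12.7
position: [0.6402, 0.0747, 0.1116]
eef_rot: [0.383, 3.117, 0.003]
wrist_force: [-0.6, 0.8, 3.5]
grip_width: 0.005
grip_force: 1.6
```

Call:
{"api": "jog_arm", "payload": {"series": [[255,0,0,-0.5,0,0,0],[255,0,0,-1,0,0,0],[255,0,0,-1.5,0,0,0],[255,0,0,-2,0,0,0],[255,0,0,-2,0,0,0]]}}

```text
time_s: 13.2
position: [0.6404, 0.075, 0.1101]
eef_rot: [0.383, 3.117, 0.004]
wrist_force: [0.2, 3.1, 6.7]
grip_width: 0.003
grip_force: 3.0
```

Call:
{"api": "jog_arm", "payload": {"series": [[255,0,0,-0.5,0,0,0],[255,0,0,-1,0,0,0],[255,0,0,-1.5,0,0,0],[255,0,0,-1.5,0,0,0]]}}

```text
time_s: 13.6
position: [0.6404, 0.0754, 0.1087]
eef_rot: [0.382, 3.117, 0.005]
wrist_force: [-0.3, 3.0, 7.9]
grip_width: 0.001
grip_force: 3.4
```

Call:
{"api": "jog_arm", "payload": {"series": [[255,0,0,-0.5,0,0,0],[255,0,0,-1,0,0,0],[255,0,0,-1.5,0,0,0],[255,0,0,-1.5,0,0,0]]}}

```text
time_s: 14.0
position: [0.6406, 0.0756, 0.1081]
eef_rot: [0.382, 3.116, 0.005]
wrist_force: [-2.6, 3.8, 14.9]
grip_width: 0.0
grip_force: 6.6
```

Call:
{"api": "jog_arm", "payload": {"series": [[255,0,0,-0.5,0,0,0],[255,0,0,-1,0,0,0],[255,0,0,-1,0,0,0]]}}

```text
time_s: 14.3
position: [0.6407, 0.0756, 0.1079]
eef_rot: [0.382, 3.116, 0.005]
wrist_force: [-5.7, 3.9, 20.7]
grip_width: -0.002
grip_force: 9.6
```

The lever is at its hard stop. I'll go straight up and away, then check.

Call:
{"api": "jog_arm", "payload": {"series": [[255,0,0,2,0,0,0],[255,0,0,8,0,0,0],[255,0,0,25,0,0,0],[255,0,0,55,0,0,0],[255,0,0,90,0,0,0],[255,-20,0,115,0,0,0],[255,-50,0,125,0,0,0],[255,-90,0,130,0,0,0],[255,-130,0,130,0,0,0],[255,-160,0,130,0,0,0],[255,-170,0,130,0,0,0],[255,-170,0,130,0,0,0]]}}

```text
time_s: 15.5
position: [0.4692, 0.0731, 0.2356]
eef_rot: [0.384, 3.117, 0.0]
wrist_force: [0.2, 0.8, -0.0]
grip_width: -0.002
grip_force: 0.0
```

```bash
python3 lev.py; python3 - <<'E'
from h import *
a=cap('scene')[0][120:280,190:430,::-1]; b=cap('top')[0][110:230,190:370,::-1]
cv2.imwrite('pics/s4.png',cv2.resize(a,None,fx=3,fy=3)); cv2.imwrite('pics/t4.png',cv2.resize(b,None,fx=4,fy=4))
E
```

```text
strap 80.557 [626.2796    22.844944]
z 95 72 r 5.9 79.4 t 1.2
z 103 97 r 6.5 78.8 t 0.5
z 111 13 r 11.6 21.9 t 0.6
```

View pics/s4.png

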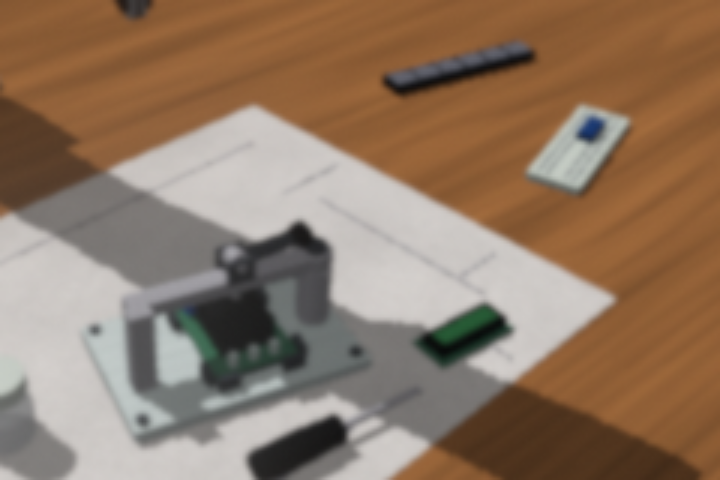

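View pics/t4.png

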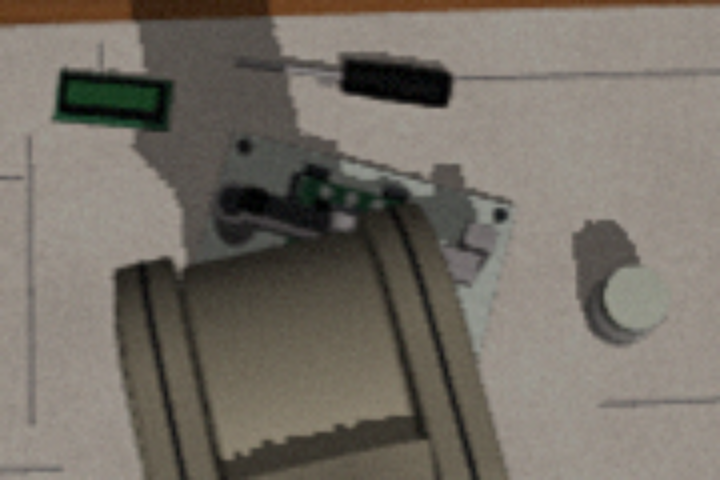

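The scene crop shows the strap end against the stop post at (135,300) and the lever lying flat towards the pivot, knob at (300,235). The top crop shows the display (113,98), screwdriver (395,80) and jar (635,298) where they were. One last numeric check before handing in.

```bash
python3 - <<'E'
from h import *
r=cap('scene'); P=cloud(*r[1:])*1000; Q=np.load('scene.npz')['P']*1000
d=np.array([-.242,-.970]); n=np.array([.970,-.242])
w=P[...,:2]-[650.5,115.3]; rr=w@d; tt=w@n; Z=P[...,2]
for lo in (95,110,125,140,150):
    k=(abs(rr-lo)<6)&(Z>77)&(Z<83)&(abs(tt)<25); print(lo,k.sum(),np.percentile(tt[k],[2,50,98]).round(1))
k=(rr>140)&(rr<170)&(Z>83.5)&(Z<90); print('post t',np.percentile(tt[k],[2,98]).round(1))
k=(rr>0)&(rr<26)&(abs(tt)<12)&(Z>92); print('knob z',np.percentile(Z[k],[50,98]).round(1))
k=(rr>26)&(rr<36)&(abs(tt)<8)&(Z>92); print('bar z r31',np.percentile(Z[k],[50,95]).round(1))
for nm,x,y in(('jar',590,-125),('display',740,200),('driver',763,60)):
    for A in (Q,P):
        k=(abs(A[...,0]-x)<45)&(abs(A[...,1]-y)<75)&(A[...,2]>6)&((A[...,:2]-[631.7,37.2])@n<200)
        if nm=='driver': k&=((A[...,:2]-[631.7,37.2])@n>75)
        if nm=='jar': k&=((A[...,:2]-[631.7,37.2])@d>108)
        print(nm,k.sum(),A[k].mean(0).round(1))
E
```

```text
95 30 [-8.3  4.  11. ]
110 31 [-7.7  2.8 11.2]
125 31 [-7.7  2.6 11.1]
140 32 [-8.2  3.9 12. ]
150 27 [-8.1  1.3  9.7]
post t [14.5 29.2]
knob z [103.1 108.1]
bar z r31 [100.6 101.8]
jar 617 [ 612.  -151.7   41.4]
jar 617 [ 612.  -151.6   41.4]
display 266 [742.5 196.1  12.8]
display 268 [742.5 195.9  12.9]
driver 353 [761.4  26.6  19. ]
driver 351 [761.3  26.8  18.8]
```

```bash
python3 -c "
from plant import robot
print(robot.close_job())"
```

```text
the job is handed in; nothing more can be done
None
```

The strap is against its stop post, the cam lever is fully down, the jar, display and screwdriver have not moved, and the arm is backed away; I handed the job in at about 16 s.

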